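# Reassemble the 47 mm filter holder on its base

## Task

The pressure filter holder has been taken apart for rinsing; put it back together as one upright stack on its three-footed base. In this order: lay the perforated support disc in the base's recess, set the white collar over the disc, stand the steel barrel in the collar with its spigot down, and put the black cap on the barrel, each part fully seated and flat before the next. Let go of everything and leave the meter, the bottle and the switch box where they are.

Things in the scene. Friction and masses are not known exactly. Their poses are not given: they have to be found in the camera images.
- base: Stainless base of the filter holder, fixed to the bench, never moves: round flange 70 mm across on three short legs, flange top 41 mm above the bench. In its top is a round recess 52 mm wide and 5 mm deep (its floor is 36 mm above the bench). A small outlet pipe 14 mm above the bench sticks out to 51 mm from the axis, along x. Origin: on the axis, at bench height; z up.
- support_disc: Solid steel disc 48 mm across and 16 mm thick with small dark holes on its top, both edges bevelled 2 mm, lying flat on the bench; about 0.13 kg. Origin: centre of its underside; z up, the thickness. It fits the recess of the base with 2 mm to spare all round and then stands 11 mm proud of the flange, so hold it by its upper 8 mm.
- collar: White plastic ring, outside 62 mm, inside 52 mm, 20 mm high, both ends alike, lying flat; about 0.06 kg. Origin: centre of its underside; z is its axis, up. It goes around the seated disc (2 mm to spare all round) and rests flat on the base's flange; its top is then 61 mm above the bench, with a socket 9 mm deep left above the disc.
- barrel: Stainless tube 69 mm tall, bore 40, standing on its spigot. From the bottom: spigot 48 mm across, 7 long (bevelled); flange 62 across, 7 to 15; plain tube 54 across up to the top. 0.45 kg. Origin: centre of the underside; z up. The spigot enters the collar with 2 mm to spare all round, the flange rests on the collar's top; the barrel's top is then 123 mm above the bench.
- cap: Black plastic cap, standing on its spigot. From the bottom: spigot 36 mm across, 8 long (bevelled); plate 60 across, 8 to 20; grip hub 28 across, 20 to 44; brass hose nipple 11 across up to 58. A vent screw 5 mm high stands on the plate 23 mm off the axis. 0.16 kg. Origin: centre of the underside; z up. The spigot enters the barrel's bore with 2 mm to spare all round; the plate rests on the barrel's top.
- meter: Orange hand-held meter lying on the bench, 150 x 66 x 26 mm, not part of the job. Origin: centre of its underside; x along its length.
- sample_bottle: Pale translucent sample bottle with a white cap, 64 mm across and 135 mm tall, standing, not part of the job. Origin: centre of its underside.
- switch_box: White switch box with a blue face and a black knob, 85 x 85 mm and about 63 mm high, not part of the job. Origin: centre of its underside.
There are look-alikes about, which are no part of the job. What is shaped like the support_disc but green or red is not meant.

How it is judged:
By the outcome, as a careful person would: the job done as asked, in the order asked, and still so for the second after the job is handed in, with the robot touching nothing.
It also fails if it takes over 115 s, if anything falls off the work surface, if the arm or the gripper's body presses on something with over 40 N, if the wrist force passes 120 N, or if a joint passes its speed limit or range.

## Robot

A 7-joint arm with a two-finger parallel gripper is mounted at the origin on the work surface. World frame = base frame: x ahead of the robot, y to its left, z up, the work surface at z = 0. Lengths are in m, angles in rad, forces in N, time in s.
With the tool pointing down it reaches from about 0.425 to 0.925 m from the base axis. Payload 6.8 kg.
Tool frame: the origin (TCP) lies on the mounting face of the last link; the fingertips stand 173 mm ahead of it and the grasp point (between the pads) lies 155 mm ahead of it; z points along the fingers, y is the line along which they close (so a half turn about z gives the same grasp; the last joint's range is limited). The gripper opens to 85 mm and grips with 20 to 120 N. Pads are 22 mm wide; open, the fingers measure 114 mm over their backs; the gripper's body (76 mm by 85 mm) begins 54 mm behind the grasp point. The pads swing forward as they close: fully open they stand 13 mm farther back than shut.
Start: joints at [-1.398, 0.477, 0.022, 1.555, -0.011, 1.109, -0.083], TCP at [0.187, 0.649, 0.405] pointing down, gripper open.
Joint ranges: [-2.96, 2.96], [-0.34, 2.1], [-1.41, 1.46], [0.24, 2.44], [-1.37, 4.51], [0.17, 1.92], [-2.96, 2.96]. Speed limits (rad/s): [2.39, 2.39, 3.14, 3.14, 3.14, 3.14, 3.14].

## Interface

Orientations are given as a rotation vector (axis times angle).
In Python, from bench import r gives the robot as it stands.
- The arm moves only by the tool carry_out, never from a script. Its argument "moves" is a list of rows, each a list of 5 numbers: the shift along the tool's x, y, z in m, then the turn about the tool's z in rad, then the finger opening in m, from 0 to 0.0854. In form: [[dx, dy, dz, roll, claw], ...]. A call has exactly 8 rows; each row is the pose to reach, as a shift and turn from the pose commanded when the call began, along the tool's axes at that moment; what a row does not reach only later rows make up. A row lasts 1/10 s, in which the tool goes at most 50 mm and 8.59 degrees, less where a joint would pass 70% of its speed; a pose out of reach is approached as far as the arm can. A call with a gripper value outside its range is refused whole. The fingers move at their own pace and stop on an object; "force" is the grip in N (left out, the last holds). Time passes only in rows, so rows that repeat a pose let the fingers close, or fill a call up. It gives the time, the measured TCP pose, the force, the opening and the grip force at its end, in the units of the state.
- r.get_obs(): the state, without advancing time (a new reading comes with each control period).
- r.grab_frame(name): name is "side" or "top"; returns the picture (384x512x3 uint8, red, green, blue); there is no depth.
- r.calibration(name): a dict with "fx", "fy", "cx", "cy" (pixels), "rvec" (rotation vector, rad) and "tvec" (3), from world to camera coordinates, as OpenCV has them. Camera axes: x right, y down, z forward; pixel columns grow to the right and rows downward; lengths in m; the calibration is good to about 2 mm. A picture is of the moment at which its call begins. calibration takes no time and is no camera call.
- r.hand_in(): hands the job in; it is judged then, once.
The state is a dict: "clock": time; "joints": joint angles; "qvel": joint speeds; "tau": joint torques, N m; "tcp_pos": TCP position; "orientation": TCP orientation; "contact_force": force on the tool from outside, world axes, zero at the start; "moment": the same for the moment, N m; "grip_width": finger opening in m; "gripper_force": force on a finger pad.
Only numpy, scipy, OpenCV 4.12 (cv2) and the standard library are available. Lean on these libraries where they do the work, as an engineer would, in place of code of your own. Each camera call takes 0.05 s, during which the arm holds its last target. There are 200 camera calls.

## Working session

There is one attempt and no reset: what is moved stays moved. The work goes in short steps, Python scripts to look and compute and a tool call to move; the robot and the scene stay as the last step left them, time stands still between calls to the robot, and variables do not carry over. Pictures are saved under pics/ and viewed, at most 14 in all, crops included, and the job is handed in when it is done.

Besides the shell and the picture viewer there is one more tool, called after "Call:" as name(argument=value, ...), one argument or row to a line, values as JSON. carry_out: Moves the arm, as the interface text tells. Its arguments: {"type":"object","properties":{"moves":{"type":"array","items":{"type":"array","items":{"type":"number"}}},"force":{"type":"number"}},"required":["moves"]}

```bash
mkdir -p pics; ls; python3 - <<'E'
from bench import r
import cv2
for n in("side","top"):
    im=r.grab_frame(n); cv2.imwrite(f"pics/{n}0.png",im[:,:,::-1]); print(r.calibration(n))
print(r.get_obs())
E
```

```text
pics
{'fx': 392.4498887140001, 'fy': 392.4498887140001, 'cx': 260.95220010180765, 'cy': 185.57381310815035, 'rvec': array([ 2.40023565, -0.04198033,  0.02884032]), 'tvec': array([-0.62967298,  0.07558084,  0.99163255])}
{'fx': 422.9225309973752, 'fy': 422.9225309973752, 'cx': 259.81422440875446, 'cy': 189.96843970305508, 'rvec': array([ 2.02209386, -2.20492108,  0.22902806]), 'tvec': array([0.06937291, 0.60754217, 0.92454428])}
{'clock': 0.1, 'joints': array([-1.39807807,  0.47773848,  0.02235303,  1.55634429, -0.01149222,
        1.10931363, -0.08309937]), 'qvel': array([-0.00154638, -0.00123278,  0.00066215, -0.0030586 , -0.00087273,
       -0.00061345,  0.0005228 ]), 'tau': array([ 4.46467791e-03, -5.97756958e+01,  1.61330022e+00, -2.81950629e+01,
        1.27471896e-02,  5.05972712e-03, -6.64154598e-06]), 'tcp_pos': array([0.18699938, 0.64832378, 0.4038123 ]), 'orientation': array([-4.39622748e-01, -3.11057814e+00,  2.62682776e-03]), 'contact_force': array([-0.16413844,  0.39417458, -0.19076202]), 'moment': array([ 0.01917101, -0.01353909,  0.01522371]), 'gripper_force': 0.0, 'grip_width': 0.08552338153173422}
```

View pics/side0.png

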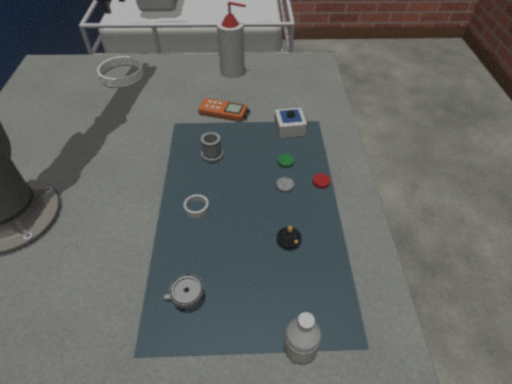

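View pics/top0.png

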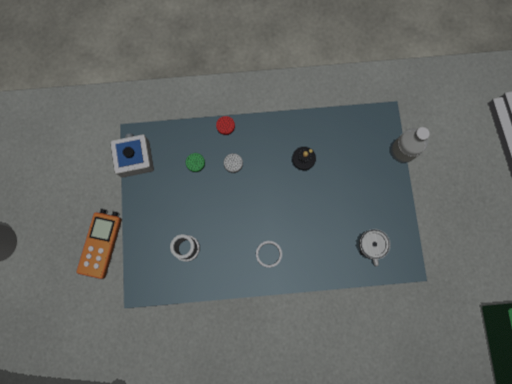

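```bash
cat >h.py <<'E'
from bench import r
import cv2, numpy as np
def ray(n,uv,z):
    c=r.calibration(n); R=cv2.Rodrigues(c["rvec"])[0]; C=-R.T@c["tvec"]
    d=R.T@np.array([(uv[0]-c["cx"])/c["fx"],(uv[1]-c["cy"])/c["fy"],1.])
    return (C+d*(z-C[2])/d[2])[:2]
def proj(n,p):
    c=r.calibration(n); return cv2.projectPoints(np.array([p],float),c["rvec"],c["tvec"],np.array([[c["fx"],0,c["cx"]],[0,c["fy"],c["cy"]],[0,0,1]]),None)[0].ravel()
def crop(n,im,u,v,h=24,k=10):
    return cv2.resize(im[v-h:v+h,u-h:u+h,::-1],None,fx=k,fy=k,interpolation=cv2.INTER_CUBIC)
def tool(p):
    "world xy,z shift -> tool axes shift; current yaw"
    o=r.get_obs(); R=cv2.Rodrigues(o["orientation"])[0]
    return R.T@(np.array(p)-o["tcp_pos"])
E
python3 - <<'E'
from h import *
t=r.grab_frame("top"); s=r.grab_frame("side")
print("cam",[(-cv2.Rodrigues(r.calibration(n)["rvec"])[0].T@r.calibration(n)["tvec"]).round(3) for n in("top","side")])
P={"base":((374,244),(186,292),.041),"disc":((233,163),(285,184),.016),"collar":((269,254),(196,205),.02),"barrel":((183,247),(211,138),.069),"cap":((304,158),(289,237),.02),"green":((195,162),(286,160),.016),"red":((226,125),(321,181),.016)}
for k,(a,b,z) in P.items(): print(k,ray("top",a,z).round(3),ray("side",b,z).round(3))
row=lambda n,im,i:np.hstack([crop(n,im,*P[k][i],16,8)[:256,:256] for k in("base","collar","barrel")])
row2=lambda n,im,i:np.hstack([crop(n,im,*P[k][i],16,8) for k in("disc","cap","red")])
cv2.imwrite("pics/c_top.png",np.vstack([row("top",t,0),row2("top",t,0)]))
E
```

```text
cam [array([0.408, 0.033, 1.03 ]), array([ 0.598, -0.637,  0.788])]
base [ 0.465 -0.237] [ 0.465 -0.247]
disc [0.695 0.076] [0.697 0.073]
collar [0.464 0.008] [0.465 0.003]
barrel [0.494 0.201] [0.498 0.204]
cap [ 0.692 -0.1  ] [ 0.693 -0.102]
green [0.706 0.17 ] [0.708 0.165]
red [0.796 0.087] [0.795 0.081]
```

View pics/c_top.png

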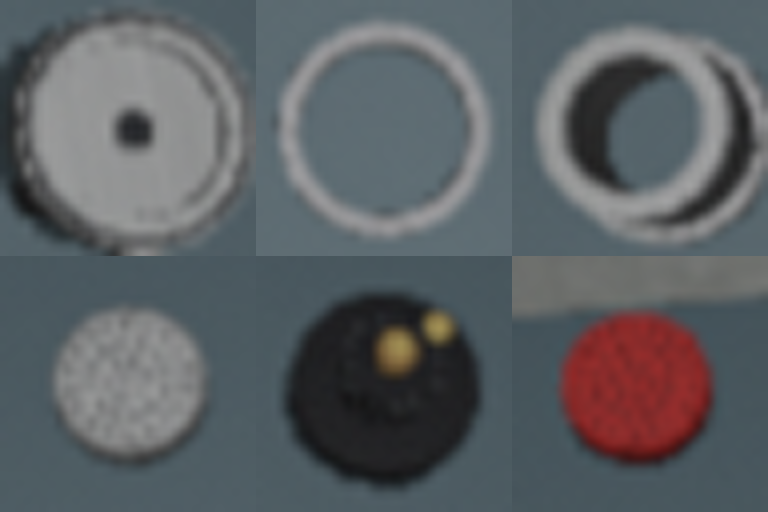

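```bash
cat >>h.py <<'E'
def blob(n,im,u,v,h=20,k=8,t=30):
    "silhouette of whatever differs from the mat around u,v: ellipse of hull, pixel coords"
    g=cv2.resize(im[v-h:v+h,u-h:u+h],None,fx=k,fy=k,interpolation=cv2.INTER_CUBIC).astype(float)
    bg=np.median(np.vstack([g[:k*2].reshape(-1,3),g[-k*2:].reshape(-1,3)]),0)
    m=(np.abs(g-bg).max(2)>t).astype(np.uint8)
    cs=cv2.findContours(m,cv2.RETR_EXTERNAL,cv2.CHAIN_APPROX_NONE)[0]
    c=cv2.convexHull(max(cs,key=cv2.contourArea)); M=cv2.moments(c)
    f=lambda q,o:(q+.5)/k-.5+o-h
    x,y,w,hh=cv2.boundingRect(c)
    return np.array([f(M["m10"]/M["m00"],u),f(M["m01"]/M["m00"],v)]),(w/k,hh/k)
E
python3 - <<'E'
from h import *
t=r.grab_frame("top"); s=r.grab_frame("side")
for k,a,b,z in [("disc",(233,163),(285,184),.008),("collar",(269,254),(196,205),.01),("cap",(304,158),(289,240),.014),("green",(195,162),(286,160),.008)]:
    for n,im,p in(("top",t,a),("side",s,b)):
        c,wh=blob(n,im,*p,16 if k!="cap" else 20); print(k,n,c.round(1),wh,ray(n,c,z).round(4))
for k,p,z in[("disc",(232.8,162.1),.016),("collar",(268.75,253.8),.02),("base",(374.2,243.8),.036),("barrel",(181.9,246),.069),("cap",(303.8,157.4),.02)]: print(k,ray("top",p,z).round(4))
cr=[crop("side",s,*p,16,8) for p in((186,292),(211,140),(211,155),(285,184),(289,240),(196,205))]
cv2.imwrite("pics/c_side.png",np.vstack([np.hstack(cr[:3]),np.hstack(cr[3:])]))
E
```

```text
disc top [232.7 162. ] (18.5, 17.5) [0.7    0.0772]
disc side [284.7 183.3] (17.5, 13.375) [0.6977 0.0825]
collar top [268.6 253.7] (26.25, 26.625) [0.4657 0.0083]
collar side [195.5 203.9] (25.75, 21.625) [0.4623 0.0154]
cap top [303.4 158.2] (24.375, 24.375) [ 0.6929 -0.0994]
cap side [288.6 238.1] (24.625, 25.375) [ 0.6921 -0.1011]
green top [196.6 164.6] (18.375, 16.625) [0.7013 0.1677]
green side [284.7 164.2] (14.875, 6.25) [0.7037 0.1561]
disc [0.6976 0.0766]
collar [0.4648 0.0082]
base [ 0.4657 -0.2392]
barrel [0.4964 0.2033]
cap [ 0.6932 -0.0999]
```

View pics/c_side.png

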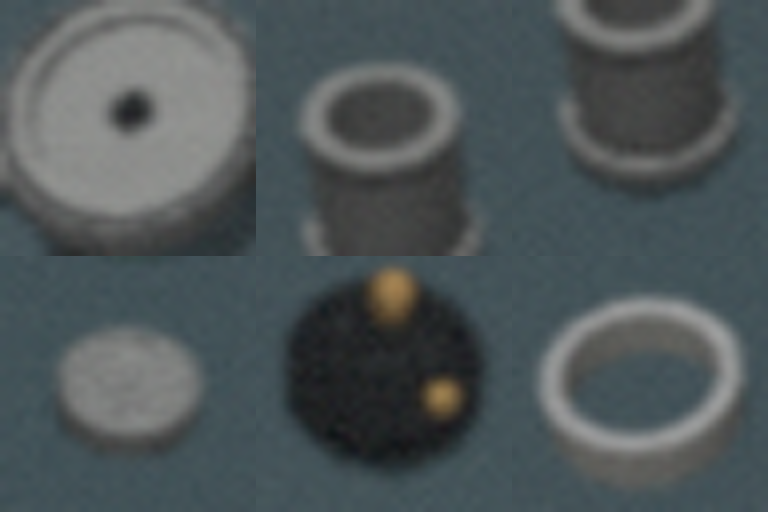

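```bash
python3 - <<'E'
from h import *
for k,a,b,z in[("disc",(232.8,162.1),(284.8,183.5),.016),("collar",(268.75,253.8),(195.7,203.3),.02),("base",(374.2,243.8),(185.9,289.3),.036),("barrel",(181.9,246),(210.2,138.2),.069)]: print(k,ray("top",a,z).round(4),ray("side",b,z).round(4))
print(cv2.Rodrigues(r.get_obs()["orientation"])[0].round(3)); print(tool([.698,.077,.4]).round(4))
E
```

```text
disc [0.6976 0.0766] [0.6969 0.0743]
collar [0.4648 0.0082] [0.4642 0.009 ]
base [ 0.4657 -0.2392] [ 0.4638 -0.2382]
barrel [0.4964 0.2033] [0.4958 0.2035]
[[-0.961  0.277 -0.   ]
 [ 0.277  0.961 -0.001]
 [-0.    -0.001 -1.   ]]
[-0.6493 -0.4075  0.0046]
```

Call:
carry_out(
  moves=[
    [-0.65, -0.407, 0.05, -1.066, 0.085],
    [-0.65, -0.407, 0.05, -1.066, 0.085],
    [-0.65, -0.407, 0.05, -1.066, 0.085],
    [-0.65, -0.407, 0.05, -1.066, 0.085],
    [-0.65, -0.407, 0.05, -1.066, 0.065],
    [-0.65, -0.407, 0.05, -1.066, 0.065],
    [-0.65, -0.407, 0.05, -1.066, 0.065],
    [-0.65, -0.407, 0.05, -1.066, 0.065],
  ],
  force=20,
)

```text
clock: 1.1
tcp_pos: [0.45, 0.355, 0.3792]
orientation: [-1.209, 2.899, 0.001]
contact_force: [0.1, 0.9, -0.6]
grip_width: 0.065
gripper_force: 0.0
```

```bash
cat >>h.py <<'E'
def plan(p,yaw):
    "shift to world p and roll so that tool y points along yaw deg (mod 180)"
    o=r.get_obs(); R=cv2.Rodrigues(o["orientation"])[0]
    y=np.degrees(np.arctan2(R[1,1],R[0,1])); d=(yaw-y+90)%180-90
    print("t",round(o["clock"],2),"tcp",o["tcp_pos"].round(4),"yaw",y.round(1),"j7",o["joints"][6].round(2),"F",o["contact_force"].round(1),"grip",round(o["grip_width"],4),round(o["gripper_force"],1))
    print("-> shift",(R.T@(np.array(p)-o["tcp_pos"])).round(4),"roll",round(-np.radians(d),3))
E
python3 -c "
from h import *
plan([.6972,.0755,.25],135)"
```

```text
t 1.1 tcp [0.45   0.355  0.3792] yaw 135.3 j7 1.56 F [ 0.1  0.9 -0.6] grip 0.065 0.0
-> shift [ 0.0247 -0.3724  0.1291] roll 0.005
```

Call:
carry_out(
  moves=[
    [0.025, -0.372, 0.129, 0.005, 0.065],
    [0.025, -0.372, 0.129, 0.005, 0.065],
    [0.025, -0.372, 0.129, 0.005, 0.065],
    [0.025, -0.372, 0.129, 0.005, 0.065],
    [0.025, -0.372, 0.129, 0.005, 0.065],
    [0.025, -0.372, 0.129, 0.005, 0.065],
    [0.025, -0.372, 0.129, 0.005, 0.065],
    [0.025, -0.372, 0.129, 0.005, 0.065],
  ],
)

```text
clock: 1.9
tcp_pos: [0.6957, 0.0733, 0.2492]
orientation: [1.193, -2.906, 0.001]
contact_force: [-0.1, 0.1, 0.9]
grip_width: 0.0652
gripper_force: 0.0
```

```bash
python3 -c "
from h import *
plan([.6972,.0755,.1775],135)"
```

```text
t 1.9 tcp [0.6957 0.0733 0.2492] yaw 134.6 j7 2.16 F [-0.1  0.1  0.9] grip 0.0652 0.0
-> shift [-0.0027  0.0005  0.0717] roll -0.006
```

Call:
carry_out(
  moves=[
    [-0.0025, 0.0005, 0.04, 0, 0.065],
    [-0.0025, 0.0005, 0.065, 0, 0.065],
    [-0.0025, 0.0005, 0.071, 0, 0.065],
    [-0.0025, 0.0005, 0.071, 0, 0.065],
    [-0.0025, 0.0005, 0.071, 0, 0.04],
    [-0.0025, 0.0005, 0.071, 0, 0.04],
    [-0.0025, 0.0005, 0.071, 0, 0.04],
    [-0.0025, 0.0005, 0.071, 0, 0.04],
  ],
  force=20,
)

```text
clock: 2.7
tcp_pos: [0.6967, 0.0781, 0.1813]
orientation: [-1.194, 2.902, -0.001]
contact_force: [-0.7, -0.7, 6.6]
grip_width: 0.0462
gripper_force: 21.0
```

```bash
python3 -c "
from h import *
plan([.6972,.0755,.1775],45)
im=r.grab_frame('side');u,v=proj('side',[.697,.0755,.05]).astype(int)
cv2.imwrite('pics/g1.png',crop('side',im,u,v,32,12))"
```

```text
t 2.7 tcp [0.6967 0.0781 0.1813] yaw 134.7 j7 2.16 F [-0.7 -0.7  6.6] grip 0.0462 21.0
-> shift [ 0.0015 -0.0022  0.0038] roll 1.566
```

View pics/g1.png

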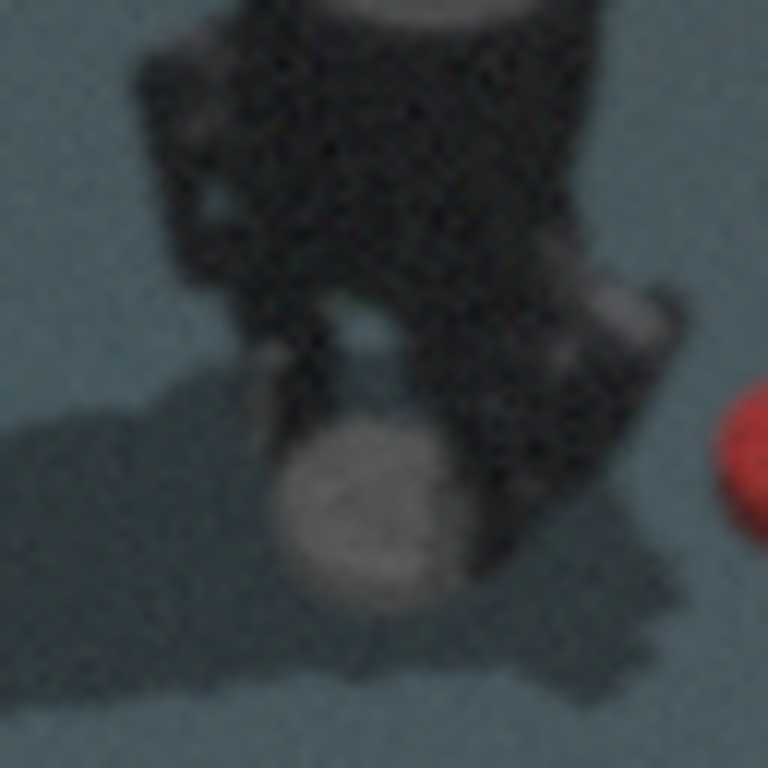

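Call:
carry_out(
  moves=[
    [0, 0, -0.003, 0, 0.065],
    [0, 0, -0.003, 0, 0.065],
    [0, 0, -0.003, 0.14, 0.065],
    [0, 0, -0.003, 0.28, 0.065],
    [0, 0, -0.003, 0.42, 0.065],
    [0, 0, -0.003, 0.56, 0.065],
    [0, 0, -0.003, 0.7, 0.065],
    [0, 0, -0.003, 0.84, 0.065],
  ],
)

```text
clock: 3.55
tcp_pos: [0.6957, 0.0778, 0.1821]
orientation: [-0.103, -3.14, -0.0]
contact_force: [-0.1, 0.1, -0.9]
grip_width: 0.0651
gripper_force: 0.0
```

```bash
python3 -c "
from h import *
plan([.6972,.0755,.174],45)"
```

```text
t 3.55 tcp [0.6957 0.0778 0.1821] yaw 86.2 j7 1.48 F [-0.1  0.1 -0.9] grip 0.0651 0.0
-> shift [-0.0016 -0.0022  0.0081] roll 0.72
```

Call:
carry_out(
  moves=[
    [0, -0.0007, 0, 0.14, 0.065],
    [0, -0.0007, 0, 0.28, 0.065],
    [0, -0.0007, 0, 0.42, 0.065],
    [0, -0.0007, 0, 0.56, 0.065],
    [0, -0.0007, 0.004, 0.72, 0.065],
    [0, -0.0007, 0.008, 0.72, 0.065],
    [0, -0.0007, 0.008, 0.72, 0.04],
    [0, -0.0007, 0.008, 0.72, 0.04],
  ],
)

```text
clock: 4.35
tcp_pos: [0.6957, 0.0771, 0.174]
orientation: [-1.19, -2.907, -0.0]
contact_force: [0.5, 0.1, -1.0]
grip_width: 0.0472
gripper_force: 20.8
```

Call:
carry_out(
  moves=[
    [0, 0, 0, 0, 0.04],
    [0, 0, 0, 0, 0.04],
    [0, 0, 0, 0, 0.04],
    [0, 0, 0, 0, 0.065],
    [0, 0, 0, 0, 0.065],
    [0, 0, 0, 0, 0.065],
    [0, 0, 0, -0.14, 0.065],
    [0, 0, 0, -0.28, 0.065],
  ],
)

```text
clock: 5.15
tcp_pos: [0.6958, 0.0773, 0.1741]
orientation: [0.768, 3.046, -0.0]
contact_force: [-0.6, -0.1, -0.4]
grip_width: 0.0651
gripper_force: 0.0
```

```bash
python3 -c "
from h import *
plan([.6956,.077,.174],90)"
```

```text
t 5.15 tcp [0.6958 0.0773 0.1741] yaw 61.7 j7 1.14 F [-0.6 -0.1 -0.4] grip 0.0651 0.0
-> shift [ 0.0001 -0.0003  0.0001] roll -0.494
```

Call:
carry_out(
  moves=[
    [0, 0, 0, -0.14, 0.065],
    [0, 0, 0, -0.28, 0.065],
    [0, 0, 0, -0.42, 0.065],
    [0, 0, 0, -0.56, 0.065],
    [0, 0, 0, -0.7, 0.065],
    [0, 0, 0, -0.84, 0.065],
    [0, 0, 0, -0.98, 0.065],
    [0, 0, 0, -1.12, 0.065],
  ],
)

```text
clock: 5.95
tcp_pos: [0.6959, 0.0769, 0.1743]
orientation: [-0.967, 2.989, -0.0]
contact_force: [-0.9, -0.5, -0.7]
grip_width: 0.0648
gripper_force: 0.0
```

Call:
carry_out(
  moves=[
    [0, 0, 0, -0.15, 0.065],
    [0, 0, 0, -0.15, 0.065],
    [0, 0, 0, -0.15, 0.04],
    [0, 0, 0, -0.15, 0.04],
    [0, 0, 0, -0.15, 0.04],
    [0, 0, 0, -0.15, 0.04],
    [0, 0, 0, -0.15, 0.04],
    [0, 0, -0.02, -0.15, 0.04],
  ],
  force=35,
)

```text
clock: 6.75
tcp_pos: [0.6942, 0.0771, 0.1912]
orientation: [1.178, -2.907, -0.002]
contact_force: [-0.2, 0.1, -2.0]
grip_width: 0.0463
gripper_force: 36.6
```

```bash
python3 -c "
from h import *
plan([.4648,-.2387,.27],60)"
```

```text
t 6.75 tcp [0.6942 0.0771 0.1912] yaw 134.1 j7 2.14 F [-0.2  0.1 -2. ] grip 0.0463 36.6
-> shift [ 0.3849 -0.0668 -0.0772] roll 1.293
```

Call:
carry_out(
  moves=[
    [0.0, 0, -0.04, 0, 0.04],
    [0.03, -0.005, -0.077, 0, 0.04],
    [0.08, -0.014, -0.077, 0.15, 0.04],
    [0.13, -0.023, -0.077, 0.3, 0.04],
    [0.18, -0.031, -0.077, 0.45, 0.04],
    [0.23, -0.04, -0.077, 0.6, 0.04],
    [0.28, -0.049, -0.077, 0.75, 0.04],
    [0.33, -0.057, -0.077, 0.9, 0.04],
  ],
)

```text
clock: 7.55
tcp_pos: [0.4999, -0.1911, 0.2709]
orientation: [0.214, 3.134, 0.0]
contact_force: [0.1, -0.3, -1.6]
grip_width: 0.0462
gripper_force: 36.6
```

```bash
python3 -c "
from h import *
plan([.4648,-.2387,.235],60)"
```

```text
t 7.55 tcp [ 0.4999 -0.1911  0.2709] yaw 82.2 j7 1.83 F [ 0.1 -0.3 -1.6] grip 0.0462 36.6
-> shift [ 0.0283 -0.0519  0.0359] roll 0.387
```

Call:
carry_out(
  moves=[
    [0.015, -0.026, 0.015, 0.14, 0.04],
    [0.028, -0.052, 0.036, 0.28, 0.04],
    [0.028, -0.052, 0.045, 0.42, 0.04],
    [0.028, -0.052, 0.05, 0.56, 0.04],
    [0.028, -0.052, 0.05, 0.7, 0.04],
    [0.028, -0.052, 0.05, 0.84, 0.04],
    [0.028, -0.052, 0.05, 0.91, 0.04],
    [0.028, -0.052, 0.05, 0.91, 0.04],
  ],
)

```text
clock: 8.35
tcp_pos: [0.4669, -0.2375, 0.2207]
orientation: [-1.561, -2.726, 0.001]
contact_force: [0.4, -0.7, -2.6]
grip_width: 0.0461
gripper_force: 36.6
```

```bash
python3 -c "
from h import *
plan([.4648,-.2387,.212],30)
im=r.grab_frame('side');u,v=proj('side',[.465,-.239,.05]).astype(int);print(u,v)
cv2.imwrite('pics/g2.png',crop('side',im,u,v,25,16))"
```

```text
t 8.35 tcp [ 0.4669 -0.2375  0.2207] yaw 30.4 j7 1.26 F [ 0.4 -0.7 -2.6] grip 0.0461 36.6
-> shift [-0.     -0.0024  0.0087] roll 0.007
185 286
```

View pics/g2.png

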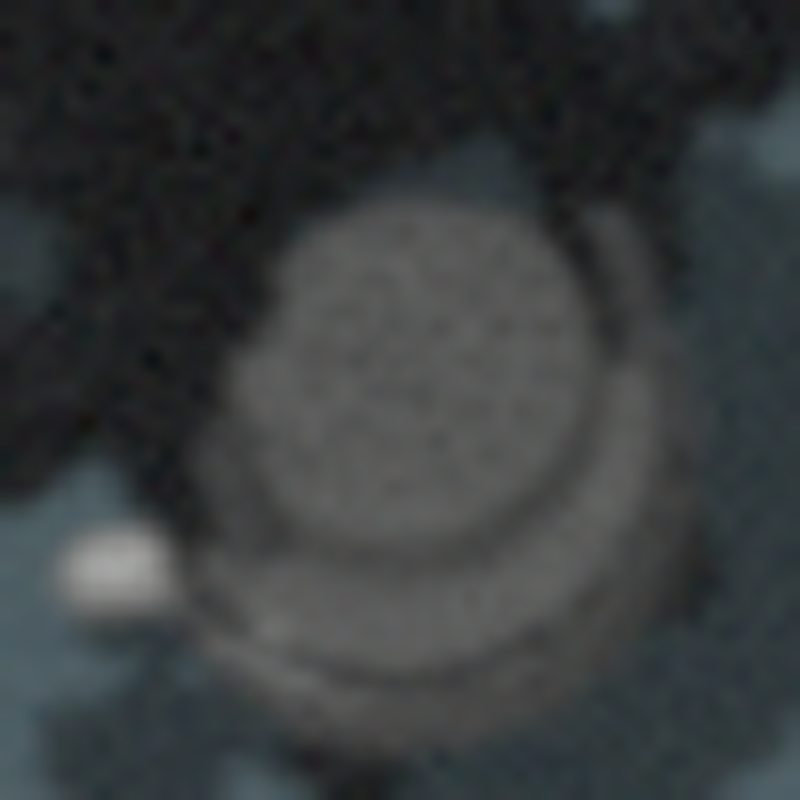

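```bash
python3 -c "
from h import *
print(ray('side',(185.5,284),.0627))
plan([.4648,-.2387,.212],30)"
```

```text
[ 0.46670936 -0.24055726]
t 8.4 tcp [ 0.4669 -0.2375  0.2208] yaw 30.5 j7 1.26 F [ 1.  -0.6 -1.7] grip 0.0464 36.6
-> shift [ 0.0001 -0.0024  0.0088] roll 0.009
```

```bash
python3 -c "
from h import *
plan([.4645,-.2372,.213],30)"
```

```text
t 8.4 tcp [ 0.4669 -0.2375  0.2208] yaw 30.5 j7 1.26 F [ 1.  -0.6 -1.7] grip 0.0464 36.6
-> shift [ 0.0015 -0.0019  0.0078] roll 0.009
```

Call:
carry_out(
  moves=[
    [0.0015, -0.002, 0.001, 0, 0.04],
    [0.0015, -0.002, 0.002, 0, 0.04],
    [0.0015, -0.002, 0.003, 0, 0.04],
    [0.0015, -0.002, 0.004, 0, 0.04],
    [0.0015, -0.002, 0.005, 0, 0.04],
    [0.0015, -0.002, 0.006, 0, 0.04],
    [0.0015, -0.002, 0.007, 0, 0.04],
    [0.0015, -0.002, 0.008, 0, 0.04],
  ],
)

```text
clock: 9.2
tcp_pos: [0.4643, -0.2377, 0.213]
orientation: [1.561, 2.727, 0.0]
contact_force: [0.2, 0.3, -1.2]
grip_width: 0.0466
gripper_force: 36.6
```

```bash
python3 -c "
from h import *
plan([.4645,-.2372,.210],30);print(r.get_obs()['moment'])"
```

```text
t 9.2 tcp [ 0.4643 -0.2377  0.213 ] yaw 30.4 j7 1.27 F [ 0.2  0.3 -1.2] grip 0.0466 36.6
-> shift [0.0003 0.0004 0.003 ] roll 0.007
[-0.06265094 -0.0191084  -0.01688391]
```

Call:
carry_out(
  moves=[
    [0, 0, 0.001, 0, 0.04],
    [0, 0, 0.002, 0, 0.04],
    [0, 0, 0.003, 0, 0.04],
    [0, 0, 0.0035, 0, 0.04],
    [0, 0, 0.0035, 0, 0.04],
    [0, 0, 0.0035, 0, 0.04],
    [0, 0, 0.0035, 0, 0.04],
    [0, 0, 0.0035, 0, 0.04],
  ],
)

```text
clock: 10.0
tcp_pos: [0.4643, -0.238, 0.212]
orientation: [-1.561, -2.726, -0.003]
contact_force: [-7.6, 5.0, 32.1]
grip_width: 0.0467
gripper_force: 54.3
```

```bash
python3 -c "
from h import *
R=cv2.Rodrigues(r.get_obs()['orientation'])[0];print((R.T@np.array([-.0016,.0011,0])).round(4),r.get_obs()['moment'])"
```

```text
[ 0.0018 -0.0008  0.    ] [ 0.98574669  2.04191484 -0.01441849]
```

Call:
carry_out(
  moves=[
    [0, 0, -0.003, 0, 0.04],
    [0.0018, -0.0008, -0.003, 0, 0.04],
    [0.0018, -0.0008, -0.003, 0, 0.04],
    [0.0018, -0.0008, -0.002, 0, 0.04],
    [0.0018, -0.0008, -0.0015, 0, 0.04],
    [0.0018, -0.0008, -0.001, 0, 0.04],
    [0.0018, -0.0008, -0.0005, 0, 0.04],
    [0.0018, -0.0008, 0, 0, 0.04],
  ],
)

```text
clock: 10.8
tcp_pos: [0.4634, -0.2373, 0.2119]
orientation: [1.561, 2.725, 0.003]
contact_force: [-6.1, 3.6, 37.7]
grip_width: 0.0464
gripper_force: 57.3
```

```bash
python3 -c "
from h import *
plan([.4645,-.2372,.210],30);print(r.get_obs()['moment'])"
```

```text
t 10.8 tcp [ 0.4634 -0.2373  0.2119] yaw 30.4 j7 1.27 F [-6.1  3.6 37.7] grip 0.0464 57.3
-> shift [-0.0004  0.001   0.0019] roll 0.007
[ 0.71171255  1.78594857 -0.01264506]
```

Call:
carry_out(
  moves=[
    [-0.0008, 0.0004, -0.003, 0, 0.04],
    [-0.0008, 0.0004, -0.003, 0, 0.04],
    [-0.0008, 0.0004, -0.003, 0, 0.06],
    [-0.0008, 0.0004, -0.003, 0, 0.06],
    [-0.0008, 0.0004, -0.003, 0, 0.06],
    [-0.0008, 0.0004, -0.003, 0, 0.06],
    [-0.0008, 0.0004, -0.04, 0, 0.07],
    [-0.0008, 0.0004, -0.08, 0, 0.07],
  ],
  force=20,
)

```text
clock: 11.6
tcp_pos: [0.4628, -0.2367, 0.2893]
orientation: [-1.559, -2.723, 0.002]
contact_force: [0.5, 0.5, -0.1]
grip_width: 0.0699
gripper_force: 0.0
```

```bash
python3 -c "
from h import *
plan([.4645,.0086,.26],90)"
```

```text
t 11.6 tcp [ 0.4628 -0.2367  0.2893] yaw 30.4 j7 1.19 F [ 0.5  0.5 -0.1] grip 0.0699 0.0
-> shift [0.2106 0.1258 0.0294] roll -1.04
```

Call:
carry_out(
  moves=[
    [0.043, 0.025, 0.0, 0, 0.082],
    [0.085, 0.05, 0.0, 0, 0.082],
    [0.126, 0.075, 0.01, 0, 0.082],
    [0.17, 0.1, 0.02, 0, 0.082],
    [0.2106, 0.1258, 0.03, 0, 0.082],
    [0.2106, 0.1258, 0.05, 0, 0.082],
    [0.2106, 0.1258, 0.07, 0, 0.082],
    [0.2106, 0.1258, 0.08, 0, 0.082],
  ],
)

```text
clock: 12.4
tcp_pos: [0.4647, 0.0089, 0.2083]
orientation: [-1.558, -2.726, 0.002]
contact_force: [0.5, -0.3, 1.0]
grip_width: 0.0818
gripper_force: 0.0
```

```bash
python3 -c "
from h import *
plan([.4645,.0086,.176],30)
s=r.grab_frame('side');t=r.grab_frame('top')
cv2.imwrite('pics/d1.png',np.hstack([crop('side',s,186,289,16,20)[:,:,:],np.zeros((640,1,3),np.uint8)])[:600,:640])
cv2.imwrite('pics/d2.png',np.hstack([cv2.resize(crop('side',s,186,289,16,12),(384,384)),cv2.resize(crop('top',t,374,244,16,12),(384,384))]))"
```

```text
t 12.4 tcp [0.4647 0.0089 0.2083] yaw 30.5 j7 0.76 F [ 0.5 -0.3  1. ] grip 0.0818 0.0
-> shift [-0.0002 -0.0003  0.0323] roll 0.009
```

View pics/d2.png

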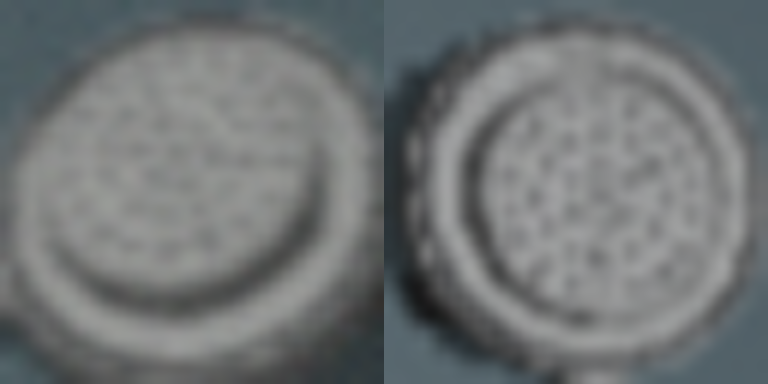

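Call:
carry_out(
  moves=[
    [0, 0, 0.02, 0, 0.082],
    [0, 0, 0.032, 0, 0.082],
    [0, 0, 0.032, 0, 0.082],
    [0, 0, 0.032, 0, 0.055],
    [0, 0, 0.032, 0, 0.055],
    [0, 0, 0.032, 0, 0.055],
    [0, 0, 0.032, 0, 0.055],
    [0, 0, 0.032, 0, 0.055],
  ],
)

```text
clock: 13.3
tcp_pos: [0.4655, 0.008, 0.1785]
orientation: [1.561, 2.725, 0.001]
contact_force: [-2.8, -0.9, 7.0]
grip_width: 0.0614
gripper_force: 21.4
```

Call:
carry_out(
  moves=[
    [0, 0, 0, 0, 0.08],
    [0, 0, 0, 0, 0.08],
    [0, 0, 0, 0, 0.08],
    [0, 0, 0, -0.14, 0.08],
    [0, 0, 0, -0.28, 0.08],
    [0, 0, 0, -0.42, 0.08],
    [0, 0, 0, -0.56, 0.08],
    [0, 0, 0, -0.7, 0.08],
  ],
)

```text
clock: 14.1
tcp_pos: [0.4653, 0.0083, 0.1776]
orientation: [0.522, 3.098, -0.0]
contact_force: [-0.4, -0.4, 0.8]
grip_width: 0.0798
gripper_force: 0.0
```

Call:
carry_out(
  moves=[
    [0, 0, 0, -0.14, 0.08],
    [0, 0, 0, -0.28, 0.08],
    [0, 0, 0, -0.42, 0.08],
    [0, 0, 0, -0.56, 0.08],
    [0, 0, 0, -0.7, 0.08],
    [0, 0, 0, -0.85, 0.08],
    [0, 0, 0, -0.85, 0.055],
    [0, 0, 0, -0.85, 0.055],
  ],
)

```text
clock: 14.9
tcp_pos: [0.4654, 0.0082, 0.1779]
orientation: [0.786, -3.041, -0.0]
contact_force: [-2.4, -0.1, 5.4]
grip_width: 0.0614
gripper_force: 20.4
```

Call:
carry_out(
  moves=[
    [0, 0, 0, 0, 0.055],
    [0, 0, 0, 0, 0.055],
    [0, 0, 0, 0, 0.055],
    [0, 0, 0, 0, 0.055],
    [0, 0, -0.02, 0, 0.055],
    [0, 0, -0.05, 0, 0.055],
    [0, 0, -0.085, 0, 0.055],
    [0, 0, -0.085, 0, 0.055],
  ],
)

```text
clock: 15.7
tcp_pos: [0.4668, 0.0085, 0.2661]
orientation: [-0.785, 3.035, -0.001]
contact_force: [0.8, -0.1, -0.8]
grip_width: 0.0612
gripper_force: 22.7
```

```bash
python3 -c "
from h import *
plan([.4637,-.237,.26],30)"
```

```text
t 15.7 tcp [0.4668 0.0085 0.2661] yaw 119.0 j7 1.9 F [ 0.8 -0.1 -0.8] grip 0.0612 22.7
-> shift [ 0.1217 -0.2132  0.0058] roll 1.553
```

Call:
carry_out(
  moves=[
    [0.024, -0.042, 0, 0, 0.055],
    [0.048, -0.085, 0, 0, 0.055],
    [0.072, -0.128, 0, 0, 0.055],
    [0.096, -0.17, 0, 0, 0.055],
    [0.121, -0.213, 0, 0, 0.055],
    [0.121, -0.213, 0.02, 0, 0.055],
    [0.121, -0.213, 0.03, 0, 0.055],
    [0.121, -0.213, 0.03, 0, 0.055],
  ],
)

```text
clock: 16.5
tcp_pos: [0.4629, -0.2353, 0.2305]
orientation: [0.791, -3.037, -0.005]
contact_force: [0.8, 0.3, -0.8]
grip_width: 0.0618
gripper_force: 22.7
```

```bash
python3 -c "
from h import *
plan([.4637,-.237,.231],119)
im=r.grab_frame('side');u,v=proj('side',[.465,-.239,.05]).astype(int);print(u,v)
cv2.imwrite('pics/g3.png',crop('side',im,u,v,22,18)[:600])"
```

```text
t 16.5 tcp [ 0.4629 -0.2353  0.2305] yaw 119.2 j7 2.44 F [ 0.8  0.3 -0.8] grip 0.0618 22.7
-> shift [ 0.0002 -0.0019 -0.0005] roll 0.004
185 286
```

View pics/g3.png

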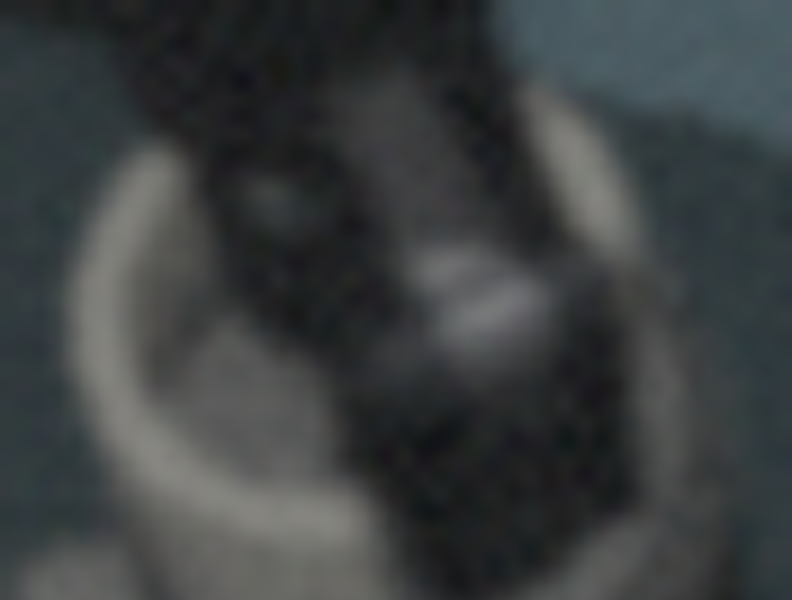

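Call:
carry_out(
  moves=[
    [0, -0.0015, 0.001, 0, 0.055],
    [0, -0.0015, 0.002, 0, 0.055],
    [0, -0.0015, 0.003, 0, 0.055],
    [0, -0.0015, 0.004, 0, 0.055],
    [0, -0.0015, 0.005, 0, 0.055],
    [0, -0.0015, 0.006, 0, 0.055],
    [0, -0.0015, 0.006, 0, 0.055],
    [0, -0.0015, 0.006, 0, 0.055],
  ],
)

```text
clock: 17.35
tcp_pos: [0.4644, -0.238, 0.2265]
orientation: [0.793, -3.04, -0.0]
contact_force: [-0.4, -0.1, -1.3]
grip_width: 0.0616
gripper_force: 22.7
```

```bash
python3 -c "
from h import *
plan([.4637,-.237,.219],119);print(r.get_obs()['moment'])"
```

```text
t 17.35 tcp [ 0.4644 -0.238   0.2265] yaw 119.2 j7 2.45 F [-0.4 -0.1 -1.3] grip 0.0616 22.7
-> shift [0.0001 0.0012 0.0075] roll 0.004
[-0.05054126 -0.02372218 -0.01839032]
```

Call:
carry_out(
  moves=[
    [0, 0, 0.001, 0, 0.055],
    [0, 0, 0.002, 0, 0.055],
    [0, 0, 0.003, 0, 0.055],
    [0, 0, 0.004, 0, 0.055],
    [0, 0, 0.005, 0, 0.055],
    [0, 0, 0.006, 0, 0.055],
    [0, 0, 0.007, 0, 0.055],
    [0, 0, 0.0075, 0, 0.055],
  ],
)

```text
clock: 18.15
tcp_pos: [0.4644, -0.238, 0.219]
orientation: [0.793, -3.04, -0.0]
contact_force: [-1.0, 0.1, 4.1]
grip_width: 0.0615
gripper_force: 23.0
```

```bash
python3 -c "
from h import *
plan([.4637,-.237,.219],119);print(r.get_obs()['moment'])"
```

```text
t 18.15 tcp [ 0.4644 -0.238   0.219 ] yaw 119.2 j7 2.45 F [-1.   0.1  4.1] grip 0.0615 23.0
-> shift [ 0.0002  0.0012 -0.    ] roll 0.004
[0.13083534 0.20260434 0.03683508]
```

Call:
carry_out(
  moves=[
    [0, 0, 0, 0, 0.08],
    [0, 0, 0, 0, 0.08],
    [0, 0, 0, 0, 0.08],
    [0, 0, 0, 0, 0.08],
    [0, 0, -0.03, 0, 0.08],
    [0, 0, -0.07, 0, 0.08],
    [0, 0, -0.1, 0, 0.08],
    [0, 0, -0.1, 0, 0.08],
  ],
)

```text
clock: 18.95
tcp_pos: [0.4659, -0.2387, 0.3233]
orientation: [-0.791, 3.034, -0.007]
contact_force: [0.9, -0.5, -0.5]
grip_width: 0.08
gripper_force: 0.0
```

```bash
python3 -c "
from h import *
plan([.496,.2034,.32],90)"
```

```text
t 18.95 tcp [ 0.4659 -0.2387  0.3233] yaw 119.2 j7 2.45 F [ 0.9 -0.5 -0.5] grip 0.08 0.0
-> shift [-0.2421  0.3712  0.0023] roll 0.51
```

Call:
carry_out(
  moves=[
    [-0.24, 0.371, 0, 0, 0.08],
    [-0.24, 0.371, 0, 0, 0.08],
    [-0.24, 0.371, 0, 0, 0.08],
    [-0.24, 0.371, 0, 0, 0.08],
    [-0.24, 0.371, 0, 0, 0.08],
    [-0.24, 0.371, 0, 0, 0.08],
    [-0.24, 0.371, 0, 0, 0.08],
    [-0.24, 0.371, 0, 0, 0.08],
  ],
)

```text
clock: 19.75
tcp_pos: [0.4896, 0.163, 0.3184]
orientation: [0.792, -3.039, 0.0]
contact_force: [0.9, 0.3, -0.8]
grip_width: 0.0801
gripper_force: 0.0
```

```bash
python3 -c "
from h import *
plan([.496,.2034,.205],119)
s=r.grab_frame('side');t=r.grab_frame('top')
cv2.imwrite('pics/d3.png',np.hstack([crop('side',s,186,287,16,12),crop('top',t,376,244,16,12)]))"
```

```text
t 19.75 tcp [0.4896 0.163  0.3184] yaw 119.2 j7 1.57 F [ 0.9  0.3 -0.8] grip 0.0801 0.0
-> shift [-0.0254  0.0321  0.1134] roll 0.004
```

View pics/d3.png

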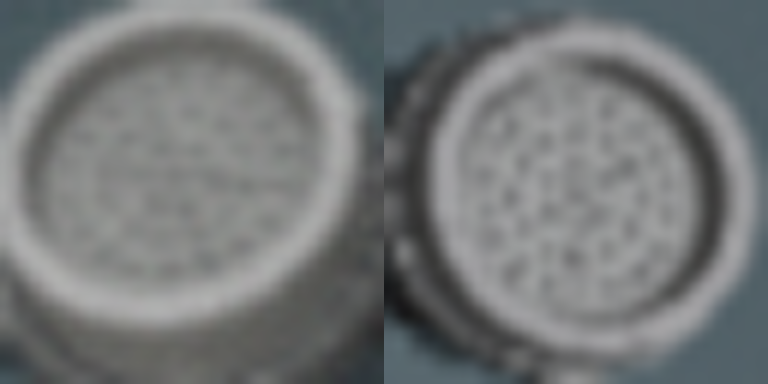

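Collar sits flat and level around the disc in both views, with the holed disc inside. On to the barrel.

Call:
carry_out(
  moves=[
    [-0.0254, 0.032, 0.0, 0, 0.08],
    [-0.0254, 0.032, 0.04, 0, 0.08],
    [-0.0254, 0.032, 0.08, 0, 0.08],
    [-0.0254, 0.032, 0.113, 0, 0.08],
    [-0.0254, 0.032, 0.113, 0, 0.08],
    [-0.0254, 0.032, 0.113, 0, 0.045],
    [-0.0254, 0.032, 0.113, 0, 0.045],
    [-0.0254, 0.032, 0.113, 0, 0.045],
  ],
)

```text
clock: 20.65
tcp_pos: [0.4972, 0.202, 0.2079]
orientation: [-0.792, 3.037, 0.002]
contact_force: [-1.0, 1.1, 1.2]
grip_width: 0.0547
gripper_force: 22.3
```

Call:
carry_out(
  moves=[
    [0, 0, 0, 0, 0.045],
    [0, 0, 0, 0, 0.045],
    [0, 0, 0, 0, 0.08],
    [0, 0, 0, 0, 0.08],
    [0, 0, 0, 0, 0.08],
    [0, 0, 0, 0.14, 0.08],
    [0, 0, 0, 0.28, 0.08],
    [0, 0, 0, 0.42, 0.08],
  ],
)

```text
clock: 21.45
tcp_pos: [0.4966, 0.2013, 0.206]
orientation: [0.132, -3.139, 0.0]
contact_force: [-0.3, 0.7, -0.5]
grip_width: 0.0798
gripper_force: 0.0
```

Call:
carry_out(
  moves=[
    [0, 0, 0, 0.14, 0.08],
    [0, 0, 0, 0.28, 0.08],
    [0, 0, 0, 0.42, 0.08],
    [0, 0, 0, 0.56, 0.08],
    [0, 0, 0, 0.7, 0.08],
    [0, 0, 0, 0.84, 0.08],
    [0, 0, 0, 0.98, 0.08],
    [0, 0, 0, 1.13, 0.08],
  ],
)

```text
clock: 22.25
tcp_pos: [0.4966, 0.2014, 0.2061]
orientation: [-1.569, -2.722, 0.0]
contact_force: [-0.5, 0.8, 0.4]
grip_width: 0.0798
gripper_force: 0.0
```

Call:
carry_out(
  moves=[
    [0, 0, 0, 0, 0.045],
    [0, 0, 0, 0, 0.045],
    [0, 0, 0, 0, 0.045],
    [0, 0, 0, 0, 0.045],
    [0, 0, 0, 0, 0.045],
    [0, 0, 0, 0, 0.045],
    [0, 0, 0, 0, 0.045],
    [0, 0, 0, 0, 0.045],
  ],
  force=50,
)

```text
clock: 23.05
tcp_pos: [0.497, 0.2017, 0.2066]
orientation: [1.558, 2.728, 0.002]
contact_force: [0.9, 0.7, 5.8]
grip_width: 0.0535
gripper_force: 52.4
```

```bash
python3 -c "
from h import *
plan([.496,.2034,.34],29)"
```

```text
t 23.05 tcp [0.497  0.2017 0.2066] yaw 30.5 j7 0.27 F [0.9 0.7 5.8] grip 0.0535 52.4
-> shift [ 0.002   0.0002 -0.1334] roll 0.027
```

Call:
carry_out(
  moves=[
    [0, 0, -0.02, 0, 0.045],
    [0, 0, -0.04, 0, 0.045],
    [0, 0, -0.07, 0, 0.045],
    [0, 0, -0.1, 0, 0.045],
    [0, 0, -0.115, 0, 0.045],
    [0, 0, -0.115, 0, 0.045],
    [0, 0, -0.115, 0, 0.045],
    [0, 0, -0.115, 0, 0.045],
  ],
)

```text
clock: 23.85
tcp_pos: [0.4958, 0.2012, 0.3194]
orientation: [-1.559, -2.726, 0.004]
contact_force: [-0.5, -0.5, -3.8]
grip_width: 0.053
gripper_force: 54.9
```

```bash
python3 -c "
from h import *
plan([.4644,-.238,.32],30.5)"
```

```text
t 23.85 tcp [0.4958 0.2012 0.3194] yaw 30.5 j7 0.19 F [-0.5 -0.5 -3.8] grip 0.053 54.9
-> shift [-3.627e-01 -2.497e-01  3.000e-04] roll -0.001
```

Call:
carry_out(
  moves=[
    [-0.02, -0.014, 0, 0, 0.045],
    [-0.053, -0.037, 0, 0, 0.045],
    [-0.087, -0.06, 0, 0, 0.045],
    [-0.121, -0.083, 0, 0, 0.045],
    [-0.155, -0.107, 0, 0, 0.045],
    [-0.189, -0.13, 0, 0, 0.045],
    [-0.223, -0.153, 0, 0, 0.045],
    [-0.256, -0.176, 0, 0, 0.045],
  ],
)

```text
clock: 24.65
tcp_pos: [0.4736, -0.11, 0.32]
orientation: [-1.56, -2.725, 0.002]
contact_force: [0.3, -0.4, -5.0]
grip_width: 0.0535
gripper_force: 54.7
```

Call:
carry_out(
  moves=[
    [-0.03, -0.021, 0, 0, 0.045],
    [-0.06, -0.042, 0, 0, 0.045],
    [-0.085, -0.058, 0, 0, 0.045],
    [-0.1, -0.07, 0, 0, 0.045],
    [-0.106, -0.073, 0.01, 0, 0.045],
    [-0.106, -0.073, 0.03, 0, 0.045],
    [-0.106, -0.073, 0.04, 0, 0.045],
    [-0.106, -0.073, 0.043, 0, 0.045],
  ],
)

```text
clock: 25.45
tcp_pos: [0.4647, -0.2354, 0.2759]
orientation: [-1.557, -2.724, 0.001]
contact_force: [-0.7, 0.4, -4.7]
grip_width: 0.0534
gripper_force: 54.6
```

```bash
python3 -c "
from h import *
plan([.4644,-.238,.2605],30.5)"
```

```text
t 25.45 tcp [ 0.4647 -0.2354  0.2759] yaw 30.5 j7 1.15 F [-0.7  0.4 -4.7] grip 0.0534 54.6
-> shift [-0.0022 -0.0015  0.0154] roll 0.0
```

Call:
carry_out(
  moves=[
    [-0.0022, -0.0015, 0, 0, 0.045],
    [-0.0022, -0.0015, 0.002, 0, 0.045],
    [-0.0022, -0.0015, 0.004, 0, 0.045],
    [-0.0022, -0.0015, 0.006, 0, 0.045],
    [-0.0022, -0.0015, 0.008, 0, 0.045],
    [-0.0022, -0.0015, 0.009, 0, 0.045],
    [-0.0022, -0.0015, 0.01, 0, 0.045],
    [-0.0022, -0.0015, 0.011, 0, 0.045],
  ],
)

```text
clock: 26.25
tcp_pos: [0.465, -0.2394, 0.2671]
orientation: [1.561, 2.726, 0.0]
contact_force: [0.6, -1.3, -4.1]
grip_width: 0.0535
gripper_force: 54.7
```

```bash
python3 -c "
from h import *
plan([.4644,-.238,.2605],30.5);print(r.get_obs()['moment'])"
```

```text
t 26.25 tcp [ 0.465  -0.2394  0.2671] yaw 30.4 j7 1.17 F [ 0.6 -1.3 -4.1] grip 0.0535 54.7
-> shift [0.0015 0.0002 0.0066] roll -0.001
[-0.0409611  -0.05230579  0.05538524]
```

Call:
carry_out(
  moves=[
    [0.001, 0, 0, 0, 0.045],
    [0.001, 0, 0.001, 0, 0.045],
    [0.001, 0, 0.002, 0, 0.045],
    [0.001, 0, 0.003, 0, 0.045],
    [0.001, 0, 0.0035, 0, 0.045],
    [0.001, 0, 0.004, 0, 0.045],
    [0.001, 0, 0.0045, 0, 0.045],
    [0.001, 0, 0.0045, 0, 0.045],
  ],
)

```text
clock: 27.05
tcp_pos: [0.4645, -0.2385, 0.2625]
orientation: [-1.561, -2.726, -0.0]
contact_force: [0.6, 0.4, -3.7]
grip_width: 0.0532
gripper_force: 54.7
```

```bash
python3 -c "
from h import *
plan([.4644,-.238,.2605],30.5);print(r.get_obs()['moment'])"
```

```text
t 27.05 tcp [ 0.4645 -0.2385  0.2625] yaw 30.4 j7 1.17 F [ 0.6  0.4 -3.7] grip 0.0532 54.7
-> shift [0.0005 0.0002 0.002 ] roll -0.001
[-0.00933293 -0.0258088  -0.02174116]
```

Spigot is 5 mm in with no contact; seat it.

Call:
carry_out(
  moves=[
    [0, 0, 0.0005, 0, 0.045],
    [0, 0, 0.001, 0, 0.045],
    [0, 0, 0.0013, 0, 0.045],
    [0, 0, 0.0016, 0, 0.045],
    [0, 0, 0.0019, 0, 0.045],
    [0, 0, 0.0022, 0, 0.045],
    [0, 0, 0.0022, 0, 0.045],
    [0, 0, 0.0022, 0, 0.045],
  ],
)

```text
clock: 27.85
tcp_pos: [0.4645, -0.2386, 0.2606]
orientation: [1.561, 2.726, 0.0]
contact_force: [-1.4, 1.1, 1.6]
grip_width: 0.053
gripper_force: 55.2
```

Call:
carry_out(
  moves=[
    [0, 0, 0.0003, 0, 0.045],
    [0, 0, 0.0003, 0, 0.075],
    [0, 0, 0.0003, 0, 0.075],
    [0, 0, 0.0003, 0, 0.075],
    [0, 0, -0.03, 0, 0.075],
    [0, 0, -0.07, 0, 0.075],
    [0, 0, -0.1, 0, 0.075],
    [0, 0, -0.1, 0, 0.075],
  ],
  force=20,
)

```text
clock: 28.65
tcp_pos: [0.4657, -0.2396, 0.3643]
orientation: [1.557, 2.72, 0.003]
contact_force: [0.2, 0.1, 0.4]
grip_width: 0.0753
gripper_force: 0.0
```

```bash
python3 -c "
from h import *
plan([.693,-.1,.30],30.5)"
```

```text
t 28.65 tcp [ 0.4657 -0.2396  0.3643] yaw 30.4 j7 1.08 F [0.2 0.1 0.4] grip 0.0753 0.0
-> shift [0.0057 0.2663 0.0658] roll -0.002
```

Call:
carry_out(
  moves=[
    [0.006, 0.04, 0, 0.1, 0.05],
    [0.006, 0.08, 0, 0.2, 0.05],
    [0.006, 0.12, 0, 0.3, 0.05],
    [0.006, 0.16, 0.02, 0.4, 0.05],
    [0.006, 0.2, 0.04, 0.53, 0.05],
    [0.006, 0.24, 0.06, 0.53, 0.05],
    [0.006, 0.266, 0.066, 0.53, 0.05],
    [0.006, 0.266, 0.066, 0.53, 0.05],
  ],
)

```text
clock: 29.45
tcp_pos: [0.6931, -0.0942, 0.2909]
orientation: [-2.212, -2.227, 0.001]
contact_force: [-0.2, 0.8, 0.2]
grip_width: 0.0501
gripper_force: 0.0
```

```bash
python3 -c "
from h import *
plan([.693,-.1,.201],0)
s=r.grab_frame('side');t=r.grab_frame('top')
cv2.imwrite('pics/d4.png',np.hstack([crop('side',s,186,270,24,8),crop('top',t,382,244,24,8)]))"
```

```text
t 29.45 tcp [ 0.6931 -0.0942  0.2909] yaw 0.4 j7 0.37 F [-0.2  0.8  0.2] grip 0.0501 0.0
-> shift [-0.0059  0.0001  0.0899] roll 0.007
```

View pics/d4.png

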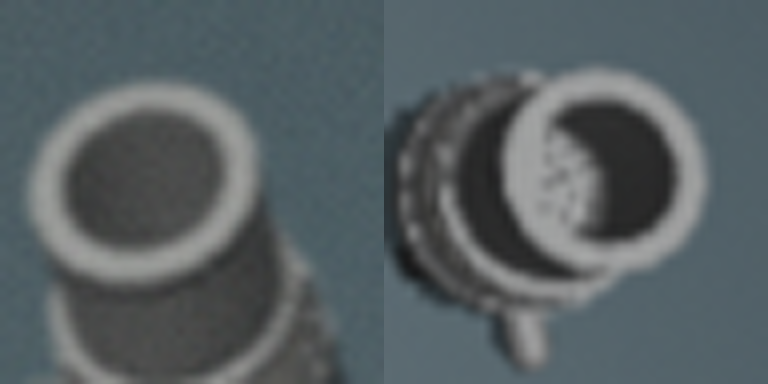

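Call:
carry_out(
  moves=[
    [-0.006, 0, 0.03, 0, 0.05],
    [-0.006, 0, 0.06, 0, 0.05],
    [-0.006, 0, 0.085, 0, 0.05],
    [-0.006, 0, 0.09, 0, 0.05],
    [-0.006, 0, 0.09, 0, 0.05],
    [-0.006, 0, 0.09, 0, 0.02],
    [-0.006, 0, 0.09, 0, 0.02],
    [-0.006, 0, 0.09, 0, 0.02],
  ],
)

```text
clock: 30.35
tcp_pos: [0.6916, -0.1051, 0.2064]
orientation: [2.219, 2.221, 0.003]
contact_force: [0.0, 0.3, 5.1]
grip_width: 0.027
gripper_force: 20.4
```

Call:
carry_out(
  moves=[
    [0, 0, 0, 0, 0.02],
    [0, 0, 0, 0, 0.02],
    [0, 0, 0, 0, 0.05],
    [0, 0, 0, 0, 0.05],
    [0, 0, 0, 0, 0.05],
    [0, 0, 0, -0.14, 0.05],
    [0, 0, 0, -0.28, 0.05],
    [0, 0, 0, -0.42, 0.05],
  ],
)

```text
clock: 31.15
tcp_pos: [0.6907, -0.1045, 0.2041]
orientation: [-1.7, -2.641, 0.001]
contact_force: [0.1, 0.3, -0.3]
grip_width: 0.0498
gripper_force: 0.0
```

Call:
carry_out(
  moves=[
    [0, 0, 0, -0.14, 0.05],
    [0, 0, 0, -0.28, 0.05],
    [0, 0, 0, -0.42, 0.05],
    [0, 0, 0, -0.56, 0.05],
    [0, 0, 0, -0.7, 0.05],
    [0, 0, 0, -0.84, 0.05],
    [0, 0, 0, -0.98, 0.05],
    [0, 0, 0, -1.13, 0.05],
  ],
)

```text
clock: 31.95
tcp_pos: [0.6906, -0.1046, 0.2041]
orientation: [-0.022, -3.141, 0.0]
contact_force: [-0.5, -0.7, -0.1]
grip_width: 0.05
gripper_force: 0.0
```

Call:
carry_out(
  moves=[
    [0, 0, 0, 0, 0.02],
    [0, 0, 0, 0, 0.02],
    [0, 0, 0, 0, 0.02],
    [0, 0, 0, 0, 0.02],
    [0, 0, 0, 0, 0.02],
    [0, 0, 0, 0, 0.02],
    [0, 0, 0, 0, 0.02],
    [0, 0, 0, 0, 0.02],
  ],
  force=40,
)

```text
clock: 32.75
tcp_pos: [0.6909, -0.1044, 0.2045]
orientation: [0.031, 3.141, 0.0]
contact_force: [-0.5, 1.1, 3.2]
grip_width: 0.0264
gripper_force: 38.8
```

```bash
python3 -c "
from h import *
plan([.693,-.1,.36],90)"
```

```text
t 32.75 tcp [ 0.6909 -0.1044  0.2045] yaw 88.9 j7 1.67 F [-0.5  1.1  3.2] grip 0.0264 38.8
-> shift [-0.002   0.0045 -0.1555] roll -0.02
```

Call:
carry_out(
  moves=[
    [0, 0, -0.02, 0, 0.02],
    [0, 0, -0.04, 0, 0.02],
    [0, 0, -0.07, 0, 0.02],
    [0, 0, -0.1, 0, 0.02],
    [0, 0, -0.13, 0, 0.02],
    [0, 0, -0.155, 0, 0.02],
    [0, 0, -0.155, 0, 0.02],
    [0, 0, -0.155, 0, 0.02],
  ],
)

```text
clock: 33.55
tcp_pos: [0.6905, -0.1051, 0.3588]
orientation: [-0.032, -3.141, 0.001]
contact_force: [-0.9, 0.8, -3.0]
grip_width: 0.0266
gripper_force: 39.0
```

```bash
python3 -c "
from h import *
plan([.4645,-.2386,.345],89)"
```

```text
t 33.55 tcp [ 0.6905 -0.1051  0.3588] yaw 88.8 j7 1.66 F [-0.9  0.8 -3. ] grip 0.0266 39.0
-> shift [ 0.2232 -0.1381  0.014 ] roll -0.003
```

Call:
carry_out(
  moves=[
    [0.036, -0.022, 0, 0, 0.02],
    [0.075, -0.046, 0, 0, 0.02],
    [0.115, -0.071, 0, 0, 0.02],
    [0.155, -0.096, 0, 0, 0.02],
    [0.195, -0.12, 0, 0, 0.02],
    [0.223, -0.138, 0, 0, 0.02],
    [0.223, -0.138, 0.01, 0, 0.02],
    [0.223, -0.138, 0.024, 0, 0.02],
  ],
)

```text
clock: 34.35
tcp_pos: [0.4639, -0.2389, 0.3342]
orientation: [-0.035, -3.14, -0.0]
contact_force: [0.9, 0.2, -2.2]
grip_width: 0.0267
gripper_force: 39.0
```

```bash
python3 -c "
from h import *
plan([.4645,-.2386,.3195],89)"
```

```text
t 34.35 tcp [ 0.4639 -0.2389  0.3342] yaw 88.7 j7 1.96 F [ 0.9  0.2 -2.2] grip 0.0267 39.0
-> shift [-0.0006  0.0003  0.0147] roll -0.005
```

Underside is about 7 mm above the barrel's top; lower to 3–4 mm in.

Call:
carry_out(
  moves=[
    [-0.0005, 0.0003, 0.002, 0, 0.02],
    [-0.0005, 0.0003, 0.004, 0, 0.02],
    [-0.0005, 0.0003, 0.006, 0, 0.02],
    [-0.0005, 0.0003, 0.007, 0, 0.02],
    [-0.0005, 0.0003, 0.008, 0, 0.02],
    [-0.0005, 0.0003, 0.009, 0, 0.02],
    [-0.0005, 0.0003, 0.01, 0, 0.02],
    [-0.0005, 0.0003, 0.01, 0, 0.02],
  ],
)

```text
clock: 35.15
tcp_pos: [0.4657, -0.2379, 0.3255]
orientation: [0.031, 3.141, -0.0]
contact_force: [-0.1, -0.2, -0.4]
grip_width: 0.0266
gripper_force: 39.1
```

```bash
python3 -c "
from h import *
plan([.4645,-.2386,.3195],89);print(r.get_obs()['moment'])"
```

```text
t 35.15 tcp [ 0.4657 -0.2379  0.3255] yaw 88.9 j7 1.96 F [-0.1 -0.2 -0.4] grip 0.0266 39.1
-> shift [ 0.0012 -0.0007  0.006 ] roll -0.002
[0.00514282 0.02144152 0.00927886]
```

Call:
carry_out(
  moves=[
    [0.001, -0.0006, 0.0, 0, 0.02],
    [0.001, -0.0006, 0.001, 0, 0.02],
    [0.001, -0.0006, 0.002, 0, 0.02],
    [0.001, -0.0006, 0.003, 0, 0.02],
    [0.001, -0.0006, 0.0035, 0, 0.02],
    [0.001, -0.0006, 0.004, 0, 0.02],
    [0.001, -0.0006, 0.0045, 0, 0.02],
    [0.001, -0.0006, 0.0045, 0, 0.02],
  ],
)

```text
clock: 35.95
tcp_pos: [0.4653, -0.2389, 0.323]
orientation: [0.032, 3.139, -0.001]
contact_force: [-3.7, 1.9, 15.6]
grip_width: 0.0265
gripper_force: 42.5
```

```bash
python3 -c "
from h import *
plan([.4645,-.2386,.3195],89);print(r.get_obs()['moment'])"
```

```text
t 35.95 tcp [ 0.4653 -0.2389  0.323 ] yaw 88.8 j7 1.96 F [-3.7  1.9 15.6] grip 0.0265 42.5
-> shift [0.0008 0.0003 0.0035] roll -0.003
[0.56513385 0.743688   0.07894259]
```

```bash
python3 -c "
from h import *
s=r.grab_frame('side');u,v=proj('side',[.465,-.239,.12]).astype(int);print(u,v)
cv2.imwrite('pics/d5.png',crop('side',s,u,v,22,18)[:600])"
```

```text
180 268
```

View pics/d5.png

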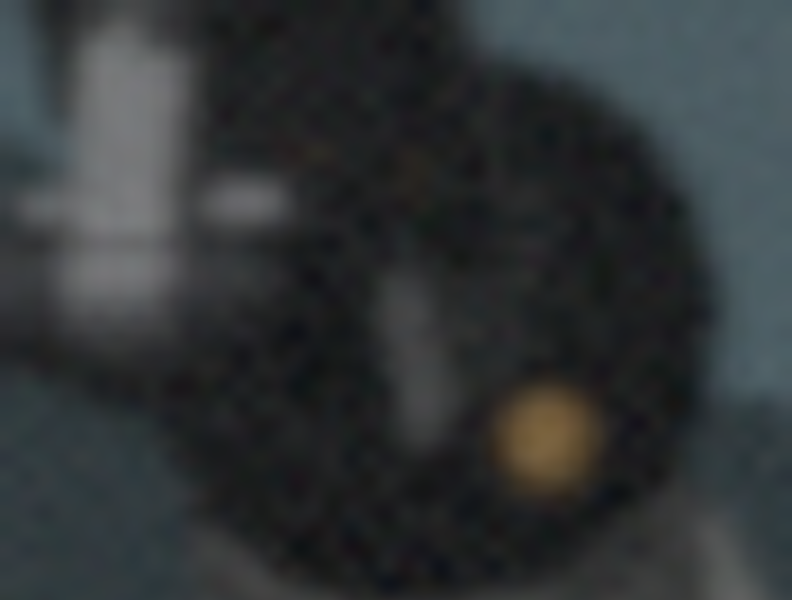

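Call:
carry_out(
  moves=[
    [0, 0, -0.0015, 0, 0.02],
    [0, 0, -0.002, 0, 0.02],
    [0.001, 0, -0.002, 0, 0.02],
    [0.002, 0, -0.002, 0, 0.02],
    [0.003, 0, -0.002, 0, 0.02],
    [0.004, 0, -0.002, 0, 0.02],
    [0.004, 0, -0.002, 0, 0.02],
    [0.004, 0, -0.002, 0, 0.02],
  ],
)

```text
clock: 36.8
tcp_pos: [0.4608, -0.2384, 0.3228]
orientation: [0.031, 3.141, -0.0]
contact_force: [1.0, -1.7, -0.7]
grip_width: 0.0266
gripper_force: 39.2
```

```bash
python3 -c "
from h import *
plan([.4645,-.2386,.3195],89);print(r.get_obs()['moment'])"
```

```text
t 36.8 tcp [ 0.4608 -0.2384  0.3228] yaw 88.9 j7 1.97 F [ 1.  -1.7 -0.7] grip 0.0266 39.2
-> shift [-0.0037 -0.0001  0.0033] roll -0.002
[-0.24614059 -0.300686   -0.05599885]
```

```bash
python3 -c "
from h import *
s=r.grab_frame('side');t=r.grab_frame('top')
cv2.imwrite('pics/d6.png',np.hstack([crop('side',s,184,276,32,6),crop('top',t,384,244,32,6)]))"
```

```text
(no output)
```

View pics/d6.png

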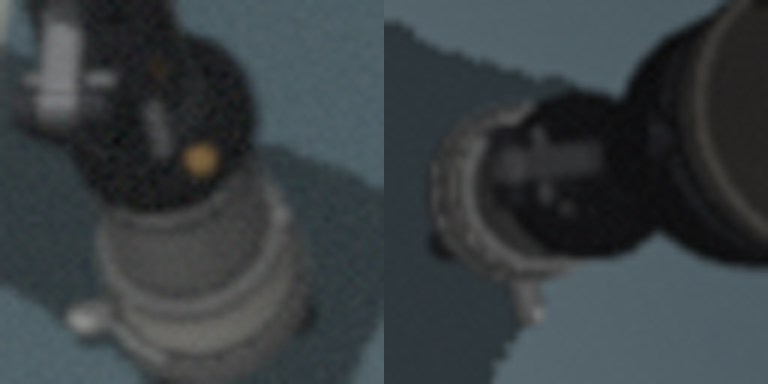

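Call:
carry_out(
  moves=[
    [-0.0015, 0, 0, 0, 0.02],
    [-0.003, 0, 0, 0, 0.02],
    [-0.0037, 0, 0, 0, 0.02],
    [-0.0037, 0, 0.0005, 0, 0.02],
    [-0.0037, 0, 0.001, 0, 0.02],
    [-0.0037, 0, 0.0015, 0, 0.02],
    [-0.0037, 0, 0.002, 0, 0.02],
    [-0.0037, 0, 0.002, 0, 0.02],
  ],
)

```text
clock: 37.7
tcp_pos: [0.4642, -0.2391, 0.3211]
orientation: [0.032, 3.141, -0.001]
contact_force: [-3.0, -3.3, 5.0]
grip_width: 0.0263
gripper_force: 38.9
```

```bash
python3 -c "
from h import *
plan([.4645,-.2386,.3195],89);print(r.get_obs()['moment'])
s0=ray('top',(310.3,150.4),.0245); print(s0, proj('side',[*s0,.0245]))
off=s0-np.array([.693,-.1]); print(off,np.hypot(*off))
p=np.array([.4608,-.2384])+off
for z in(.115,.118,.121): print(z,proj('side',[*p,z+.0245]))"
```

```text
t 37.7 tcp [ 0.4642 -0.2391  0.3211] yaw 88.8 j7 1.96 F [-3.  -3.3  5. ] grip 0.0263 38.9
-> shift [-0.0003  0.0005  0.0016] roll -0.003
[-0.84919558  0.7067671  -0.02180149]
[ 0.70848887 -0.11732771] [296.45110796 241.07828232]
[ 0.01548887 -0.01732771] 0.023241221924724817
0.115 [184.4563571  271.03383981]
0.118 [184.2389772  270.20366888]
0.121 [184.02027463 269.36844668]
```

Call:
carry_out(
  moves=[
    [0.0007, -0.0007, -0.0005, 0, 0.02],
    [0.0007, -0.0007, -0.0005, 0, 0.02],
    [0.0007, -0.0007, 0, 0, 0.02],
    [0.0007, -0.0007, 0.0005, 0, 0.02],
    [0.0007, -0.0007, 0.001, 0, 0.02],
    [0.0007, -0.0007, 0.0015, 0, 0.02],
    [0.0007, -0.0007, 0.002, 0, 0.02],
    [0.0007, -0.0007, 0.002, 0, 0.02],
  ],
)

```text
clock: 38.5
tcp_pos: [0.4641, -0.2396, 0.3205]
orientation: [0.031, 3.139, -0.001]
contact_force: [-4.5, -1.9, 14.1]
grip_width: 0.0266
gripper_force: 39.1
```

```bash
python3 -c "
from h import *
plan([.4645,-.2386,.3195],89);print(r.get_obs()['moment'])"
```

```text
t 38.5 tcp [ 0.4641 -0.2396  0.3205] yaw 88.9 j7 1.97 F [-4.5 -1.9 14.1] grip 0.0266 39.1
-> shift [-0.0003  0.001   0.001 ] roll -0.003
[-0.71428222  1.13470967 -0.03939258]
```

Call:
carry_out(
  moves=[
    [0, 0, -0.001, 0, 0.02],
    [0, 0, -0.001, 0, 0.05],
    [0, 0, -0.001, 0, 0.05],
    [0, 0, -0.001, 0, 0.05],
    [0, 0, -0.001, 0, 0.05],
    [0, 0, -0.04, 0, 0.05],
    [0, 0, -0.08, 0, 0.05],
    [0, 0, -0.1, 0, 0.05],
  ],
  force=20,
)

```text
clock: 39.3
tcp_pos: [0.4642, -0.2394, 0.422]
orientation: [0.031, 3.138, -0.002]
contact_force: [0.9, 0.2, -0.3]
grip_width: 0.0499
gripper_force: 0.0
```

Call:
carry_out(
  moves=[
    [-0.05, 0.05, 0, 0, 0.05],
    [-0.1, 0.1, 0, 0, 0.05],
    [-0.15, 0.15, 0, 0, 0.05],
    [-0.15, 0.2, 0, 0, 0.05],
    [-0.15, 0.25, 0, 0, 0.05],
    [-0.15, 0.25, 0, 0, 0.05],
    [-0.15, 0.25, 0, 0, 0.05],
    [-0.15, 0.25, 0, 0, 0.05],
  ],
)

```text
clock: 40.1
tcp_pos: [0.6187, 0.01, 0.4183]
orientation: [-0.025, -3.141, -0.001]
contact_force: [-0.3, -0.7, -0.4]
grip_width: 0.0503
gripper_force: 0.0
```

```bash
python3 -c "
from h import *
print(r.get_obs()['tcp_pos'])
s=r.grab_frame('side');t=r.grab_frame('top')
cv2.imwrite('pics/d7.png',np.hstack([crop('side',s,184,272,24,8),crop('top',t,386,244,24,8)]))
print([proj('side',[.4645,-.2386,z]).round(1) for z in(.123,.135)],[proj('top',[.4645,-.2386,z]).round(1) for z in(.123,.135,.173)])"
```

```text
[0.61867236 0.00995251 0.41832352]
[array([180.3, 267.8]), array([179.4, 264.5])] [array([384.7, 241.1]), array([386.4, 240.6]), array([391.8, 238.9])]
```

View pics/d7.png

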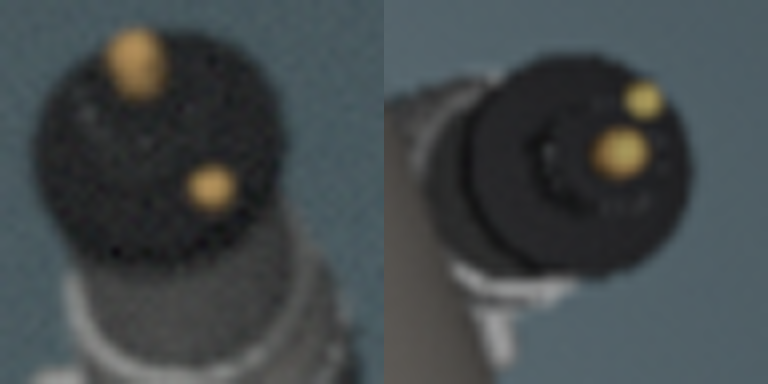

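```bash
python3 -c "
from h import *
plan([.4645,-.2390,.40],45)"
```

```text
t 40.2 tcp [0.6184 0.0065 0.4186] yaw 88.8 j7 1.45 F [ 0.4 -0.2  0.1] grip 0.0499 0.0
-> shift [ 0.1486 -0.2487  0.0189] roll 0.764
```

Call:
carry_out(
  moves=[
    [0.025, -0.041, 0, 0.14, 0.042],
    [0.05, -0.083, 0, 0.28, 0.042],
    [0.075, -0.124, 0, 0.42, 0.042],
    [0.1, -0.165, 0, 0.56, 0.042],
    [0.125, -0.207, 0, 0.7, 0.042],
    [0.1486, -0.2487, 0.0, 0.764, 0.042],
    [0.1486, -0.2487, 0.019, 0.764, 0.042],
    [0.1486, -0.2487, 0.019, 0.764, 0.042],
  ],
)

```text
clock: 41.0
tcp_pos: [0.4624, -0.2403, 0.3986]
orientation: [-1.208, -2.897, 0.001]
contact_force: [0.1, 0.8, -0.4]
grip_width: 0.0421
gripper_force: 0.0
```

```bash
python3 -c "
from h import *
plan([.4645,-.2390,.312],45)"
```

```text
t 41.0 tcp [ 0.4624 -0.2403  0.3986] yaw 44.7 j7 1.22 F [ 0.1  0.8 -0.4] grip 0.0421 0.0
-> shift [-0.0007  0.0025  0.0865] roll -0.005
```

Call:
carry_out(
  moves=[
    [0, 0.0015, 0.03, 0, 0.042],
    [0, 0.0015, 0.06, 0, 0.042],
    [0, 0.0015, 0.08, 0, 0.042],
    [0, 0.0015, 0.085, 0, 0.042],
    [0, 0.0015, 0.087, 0, 0.042],
    [0, 0.0015, 0.089, 0, 0.042],
    [0, 0.0015, 0.09, 0, 0.042],
    [0, 0.0015, 0.09, 0, 0.042],
  ],
)

```text
clock: 41.8
tcp_pos: [0.4664, -0.2369, 0.3106]
orientation: [1.199, 2.902, 0.0]
contact_force: [0.5, -0.2, 1.1]
grip_width: 0.042
gripper_force: 0.0
```

Call:
carry_out(
  moves=[
    [0, 0, 0.0005, 0, 0.042],
    [0, 0, 0.001, 0, 0.042],
    [0, 0, 0.0015, 0, 0.042],
    [0, 0, 0.002, 0, 0.042],
    [0, 0, 0.0025, 0, 0.042],
    [0, 0, 0.003, 0, 0.042],
    [0, 0, 0.003, 0, 0.042],
    [0, 0, 0.003, 0, 0.042],
  ],
)

```text
clock: 42.6
tcp_pos: [0.4661, -0.2369, 0.3069]
orientation: [-1.2, -2.903, -0.0]
contact_force: [-0.2, -0.1, 0.7]
grip_width: 0.0425
gripper_force: 0.0
```

Call:
carry_out(
  moves=[
    [0, 0, 0.0003, 0, 0.042],
    [0, 0, 0.0006, 0, 0.042],
    [0, 0, 0.0009, 0, 0.042],
    [0, 0, 0.0012, 0, 0.042],
    [0, 0, 0.0015, 0, 0.042],
    [0, 0, 0.0018, 0, 0.042],
    [0, 0, 0.002, 0, 0.042],
    [0, 0, 0.002, 0, 0.042],
  ],
)

```text
clock: 43.4
tcp_pos: [0.4662, -0.2371, 0.3066]
orientation: [1.2, 2.903, 0.001]
contact_force: [-4.5, 4.3, 17.5]
grip_width: 0.0416
gripper_force: 8.9
```

Call:
carry_out(
  moves=[
    [0, 0, -0.005, 0, 0.042],
    [0, 0, -0.02, 0, 0.042],
    [0, 0, -0.05, 0, 0.042],
    [0, 0, -0.09, 0, 0.042],
    [0, 0, -0.12, 0, 0.042],
    [0, 0, -0.12, 0, 0.042],
    [0, 0, -0.12, 0, 0.042],
    [0, 0, -0.12, 0, 0.042],
  ],
)

```text
clock: 44.2
tcp_pos: [0.4657, -0.2366, 0.4238]
orientation: [-1.199, -2.902, 0.0]
contact_force: [0.5, 0.1, -0.3]
grip_width: 0.0422
gripper_force: 0.0
```

```bash
python3 -c "
from h import *
t=r.grab_frame('side');u,v=proj('side',[.4645,-.2386,.135]).astype(int)
cv2.imwrite('pics/d8.png',crop('side',t,184,272,24,12))"
```

```text
(no output)
```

View pics/d8.png

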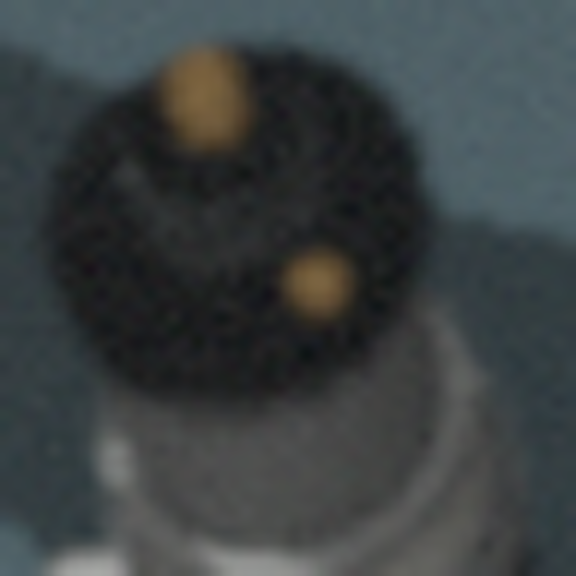

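The cap (plate around 240,220 in the crop) sits flat on the barrel and the stack is upright, with nothing touching it.

```bash
python3 -c "
from bench import r
print(r.hand_in())"
```

```text
the job is handed in; nothing more can be done
None
```

The filter holder is back together as one upright stack on its base (disc, collar, barrel, cap), each part seated by force or camera check, everything released, and the job handed in at about 44 s of the 115 s allowed; the judge's result was not shown.

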